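# Swing out the outrigger leg of the circuit-board holder

## Robot

A 6-joint arm with a two-finger parallel gripper is mounted at the origin on a cart in front of the work surface, level with it; the furniture and walls round the work are solid. World frame = base frame: x ahead of the robot, y to its left, z up, the work surface at z = 0. Lengths are in m, angles in rad, forces in N, time in s.
With the tool pointing down it reaches from about 0.35 to 0.725 m from the base axis. Payload 6 kg.
Tool frame: the origin (TCP) lies midway between the tips of the shut fingers; the grasp point (between the pads) lies robot.grasp_offset behind it (robot.grasp_offset is the distance from the TCP to the grasp point, in m); z points along the fingers, y is the line along which they close (so a half turn about z gives the same grasp; the last joint's range is limited). The gripper opens to 85 mm and grips with 20 to 120 N. Pads are 22 mm wide; open, the fingers measure 114 mm over their backs; the gripper's body (76 mm by 85 mm) begins 54 mm behind the grasp point. The pads swing forward as they close: fully open they stand 13 mm farther back than shut.
Start: joints at [-0.809, 0.04, 0.085, 0, -1.615, -0.334], TCP at [0.249, -0.546, 0.231] pointing down, gripper open.
Joint ranges: [-2.56, 2.56], [-1.29, 2.01], [-1.08, 1.49], [-3.29, 1.98], [-2.81, -0.18], [-2.99, 2.99]. Speed limits (rad/s): [2.57, 2.57, 3.01, 3.14, 3.14, 3.14].

## Interface

Orientations are given as a unit quaternion [x, y, z, w].
In Python, from workcell import robot, imaging gives the robot as it stands (robot), with the cameras (imaging).
- The arm moves only by the tool send_path, called after "Request:" as name(argument=value, ...) on one line, values as JSON. Schema: {"type":"object","properties":{"increments":{"type":"object","properties":{"moves":{"type":"array","items":{"type":"array","items":{"type":"number"},"minItems":5,"maxItems":5},"minItems":1,"maxItems":20}},"additionalProperties":false,"required":["moves"]},"squeeze":{"type":"number"},"only":{"type":"string"},"quiet":{"type":"boolean"},"lines":{"type":"string"}},"required":["increments"],"additionalProperties":false}. increments is an object whose key "moves" holds a list of rows, 1 to 20 of them, each of 5 numbers: the finger opening in m, then dx, dy, dz in shares of the most that a row can go, 1 being 50 mm, then a turn about the tool's z in normalised numbers (1 is pi/2 rad); each row shifts and turns the commanded pose from where the row before left it, along the tool's axes as they then stand; what a row does not reach is not made up. A row lasts 1/10 s, in which the tool goes at most 0.05 m and 0.15 rad, less where a joint would pass 70% of its speed; a pose out of reach is approached as far as the arm can. The fingers move at their own pace and stop on an object; squeeze is the grip in N (left out, the last holds). Time passes only in rows, so rows that do not move let the fingers close. The tool returns the time, the measured TCP pose, the force, the opening and the grip force at its end. only (a regular expression) keeps the lines of the reply that match it, lines (a string "A,B") keeps lines A to B, and quiet returns only ok. No shift or turn number may pass 1 either way. Input that does not fit is refused with a message, and nothing moves.
- robot.observe(): the state, without advancing time (a new reading comes with each control period).
- imaging.snapshot(name): name is "scene" or "side" or "wrist"; returns a dict with "pixels" (420x560x3 uint8, red, green, blue), "intrinsics" (3x3 intrinsics, pixels), "extrinsics" (4x4, takes a point from camera to world coordinates). Camera axes: x right, y down, z forward; pixel columns grow to the right and rows downward; lengths in m; the calibration is good to about 2 mm. A picture is of the moment at which its call begins. There is no depth.
- robot.hand_in(): hands the job in; it is judged then, once.
The state is a dict: "t": time; "joints": joint angles; "qvel": joint speeds; "joint_torque": joint torques, N m; "eef_pos": TCP position; "ee_rot": TCP orientation; "wrist_force": force on the tool from outside, world axes, zero at the start; "moment": the same for the moment, N m; "width": finger opening in m; "grasp_force": force on a finger pad.
Only numpy, scipy, OpenCV 4.12 (cv2) and the standard library are available. Lean on these libraries where they do the work, as an engineer would, in place of code of your own. Each camera call takes 0.05 s, during which the arm holds its last target. There are 200 camera calls.

## Task

Two low grey work holders stand on the desk, one clamping a blue circuit board and one a dark red game cartridge with an orange label, both with their orange-knobbed outrigger leg folded or nearly folded. The circuit board is to be soldered next: swing the leg of its holder out, all the way until it snaps home behind its spring ball, and let go. Leave the leg of the cartridge's holder as it is.

Things in the scene. Friction and masses are not known exactly. Their poses are not given: they have to be found in the camera images.
- board_leg (a joint): Swing of the leg of the holder with the blue circuit board, rad, about an upright hinge. 0 = folded along the holder's right side (seen from the robot), pointing to the robot; grows counterclockwise from above to a stop at 1.57, square out to the right. Starts at 0 to 0.35. From 0.5 to 1.37 it rides over a spring ball (up to 4 N at the knob); past 1.4 the ball drives it home and keeps it.
- board_leg_knob (a point): Point on the axis of the upright orange knob at the outer end of that leg, 40 mm above the desk. The knob is a round post, 18 mm in diameter, 20.5 to 52.5 mm above the desk, fixed on the aluminium leg (16 mm wide, top 20.5 mm above the desk). It moves on a level circle of radius 105 mm about the hinge. 25 mm of air on all sides of it above the leg.
- board_leg_hinge (a point): Point on the upright hinge axis of that leg, 20.5 mm above the desk, at the rear right corner of the holder. From here to the knob is the way the leg points now. The holder is fast on the desk: a grey plate 116 x 84 mm, 12 mm thick, board and jaws on it up to 35 mm above the desk. Both holders look alike but for what they clamp.
- cart_leg_knob (a point): The same point of the same orange knob on the other holder, the one with the dark red cartridge. This leg must stay where it is. The two holders swap places from run to run.

How it is judged:
At the end, for the whole second after the job is handed in: The leg of the circuit board's holder stands out in its detent, within 10 degrees of its end stop (joint above 1.40 rad), at rest and let go; the knob of the cartridge holder's leg is within 20 mm of where it started (value of joint board_leg above 1.4 rad and velocity of joint board_leg between -0.05 and 0.05 rad/s and distance of cart_leg_knob from where it was at the start of the episode below 0.02 m); the robot touches nothing.
It fails at once if the leg of the cartridge's holder is swung (its knob is moved more than 40 mm) (distance of cart_leg_knob from where it was at the start of the episode above 0.04 m).
It also fails if it takes over 40 s, if anything falls off the work surface, if the arm or the gripper's body presses on something with over 40 N, if the wrist force passes 120 N, or if a joint passes its speed limit or range.

## Working session

There is one attempt and no reset: what is moved stays moved. The work goes in short steps, Python scripts to look and compute and a tool call to move; the robot and the scene stay as the last step left them, time stands still between calls to the robot, and variables do not carry over. Pictures are saved under pics/ and viewed, at most 10 in all, crops included, and the job is handed in when it is done.

```bash
mkdir -p pics; python3 - <<'E'
from workcell import robot, imaging
import cv2,json,numpy as np
for n in ("scene","side"):
    s=imaging.snapshot(n); cv2.imwrite(f"pics/{n}0.png",s["pixels"][:,:,::-1])
    np.savez(f"{n}0.npz",**s); 
    print(n,np.round(s["extrinsics"],3).tolist(),np.round(s["intrinsics"],1).tolist())
o=robot.observe();print(o["t"],o["eef_pos"],o["ee_rot"],robot.grasp_offset)
E
```

```text
scene [[0.474, -0.526, 0.706, -0.074], [-0.88, -0.294, 0.372, -0.332], [0.011, -0.798, -0.603, 0.579], [0.0, 0.0, 0.0, 1.0]] [[494.6, 0.0, 275.9], [0.0, 494.6, 221.3], [0.0, 0.0, 1.0]]
side [[-0.956, -0.155, 0.251, 0.244], [-0.294, 0.538, -0.79, 0.832], [-0.012, -0.828, -0.56, 0.682], [0.0, 0.0, 0.0, 1.0]] [[530.2, 0.0, 274.8], [0.0, 530.2, 209.1], [0.0, 0.0, 1.0]]
0.1 [ 0.24884765 -0.54563262  0.23035187] [-2.12268517e-01  9.77211035e-01  7.81108810e-04 -2.45043817e-04] 0.0187
```

View pics/scene0.png

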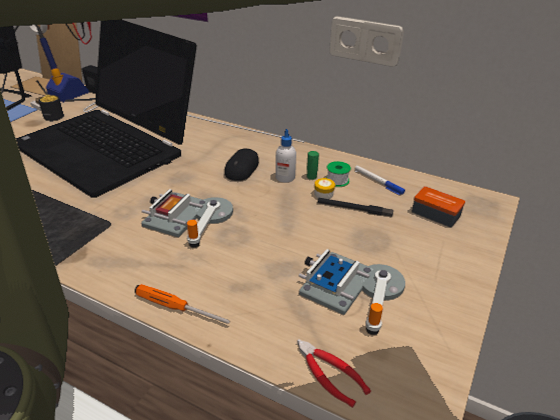

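View pics/side0.png

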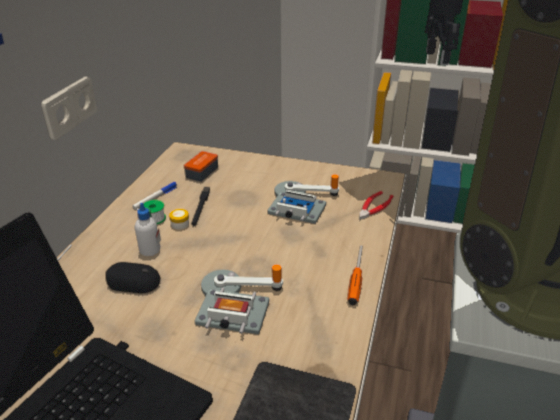

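The scene view shows the blue board's holder at about (340,280), with its knob near (376,316) and hinge near (383,275). The side view shows that knob near (335,183) and the hinge near (290,188). The cartridge holder is the other one. I'll enlarge both views to read these points more closely.

```bash
python3 - <<'E'
import cv2,numpy as np
a=cv2.imread("pics/scene0.png")[240:340,290:415]; b=cv2.imread("pics/side0.png")[165:235,260:350]
a=cv2.resize(a,None,fx=6,fy=6,interpolation=cv2.INTER_CUBIC)[:600,:750]
b=cv2.resize(b,None,fx=8,fy=8,interpolation=cv2.INTER_CUBIC)
cv2.imwrite("pics/ca.png",a);cv2.imwrite("pics/cb.png",b)
E
```

```text
(no output)
```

View pics/ca.png

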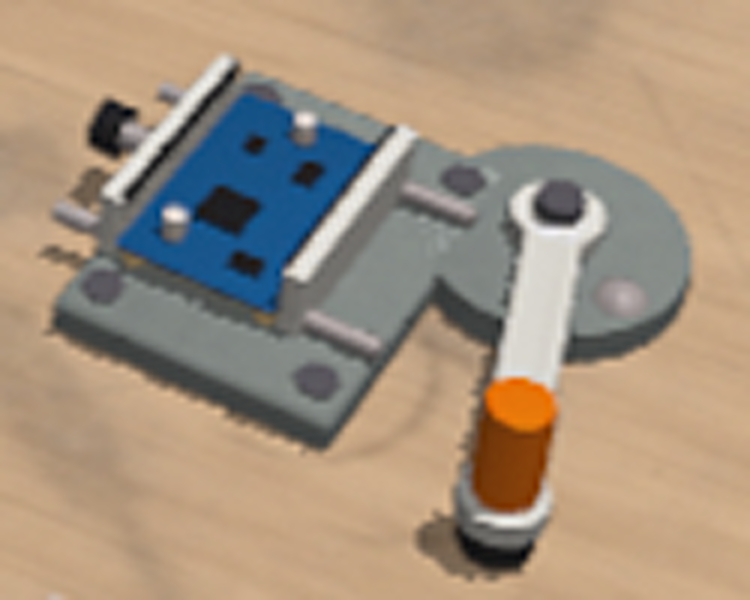

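View pics/cb.png

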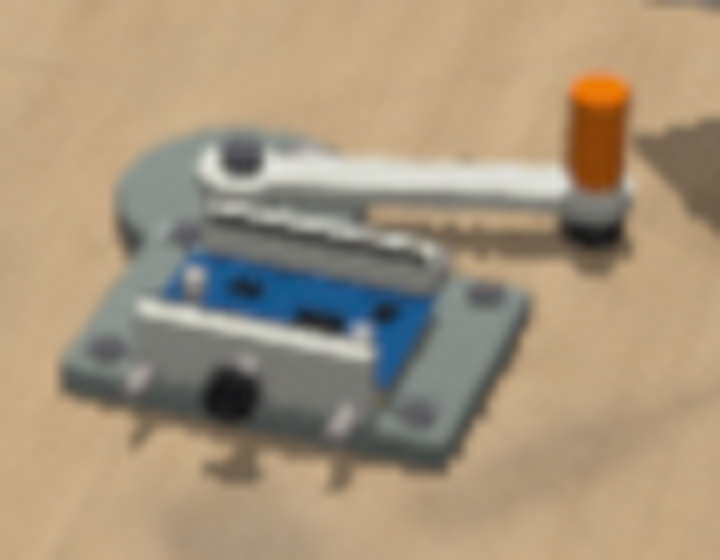

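Crop readings, in full-image pixels for scene and side respectively:

| Point | Scene | Side |
|---|---|---|
| Knob top | (376.5, 307.5) | (335, 176.3) |
| Knob foot | (375, 323) | (334.4, 188) |
| Hinge | (383, 275) | (290, 185.1) |

The front plate corners are also visible in both.

```bash
cat > m.py <<'E'
import numpy as np,cv2
def P(s): return s["intrinsics"]@np.linalg.inv(s["extrinsics"])[:3]
A=np.load("scene0.npz");B=np.load("side0.npz")
def tri(a,b):
    X=cv2.triangulatePoints(P(A),P(B),np.array(a,float).reshape(2,1),np.array(b,float).reshape(2,1)).ravel();return X[:3]/X[3]
def plane(s,p,z):
    d=s["extrinsics"][:3,:3]@np.linalg.solve(s["intrinsics"],[*p,1]);o=s["extrinsics"][:3,3];return o+d*(z-o[2])/d[2]
E
python3 - <<'E'
from m import *
a=lambda x,y:(290+x/6,240+y/6)
b=lambda x,y:(260+x/8,165+y/8)
for n,p,q,z in [("top",a(519,405),b(600,90),.0525),("foot",a(511,498),b(595,185),.0205),("hinge",a(558,212),b(241,162),.0205),("FR",a(325,435),b(530,297),.012),("FL",a(60,312),b(445,455),.012)]:
    print(n,*[np.round(v,4) for v in (tri(p,q),plane(A,p,z),plane(B,q,z))])
E
```

```text
top [ 0.4327 -0.2297  0.0501] [ 0.432  -0.2303  0.0525] [ 0.431  -0.2244  0.0525]
foot [ 0.4332 -0.2317  0.0167] [ 0.4321 -0.2327  0.0205] [ 0.4307 -0.2236  0.0205]
hinge [ 0.5357 -0.2097  0.0198] [ 0.5362 -0.2099  0.0205] [ 0.5345 -0.2074  0.0205]
FR [ 0.4406 -0.181   0.0067] [ 0.4369 -0.1825  0.012 ] [ 0.4385 -0.1723  0.012 ]
FL [ 0.4474 -0.101   0.0049] [ 0.4435 -0.1039  0.012 ] [ 0.4436 -0.0894  0.012 ]
```

Knob at about (0.432, -0.229). The hinge at (0.536, -0.209) gives a radius of 0.1055, which fits the stated 105 mm. The heights are good to 4 mm. The plate yaw is about -0.085, so the joint is at about 0.28 now, within its stated start range. Next I'll go above the knob and check with the wrist camera.

Careful with the scale: shifts go in shares of 50 mm and turns go in shares of pi/2 rad. That gives: -0.03 m is -0.6, 0.0213 m is 0.426, 0.1 rad / 1.5708 = 0.0637.

Request:
send_path(increments={"moves":[[0.04, -0.6, 0.426, 0.2, 0.0153], [0.04, -0.6, 0.426, 0.2, 0], [0.04, -0.6, 0.426, 0.2, 0], [0.04, -0.6, 0.426, 0.2, 0], [0.04, -0.6, 0.426, 0.2, 0], [0.04, -0.6, 0.426, 0.2, 0], [0.04, -0.6, 0.426, 0.2, 0], [0.04, -0.6, 0.426, 0.2, 0], [0.04, -0.6, 0.426, 0.2, 0.0637], [0.04, -0.6, 0.426, 0.2, 0.0637], [0.04, 0, 0, 0, 0], [0.04, 0, 0, 0, 0]]}, squeeze=30)

```text
t: 1.3
eef_pos: [0.4434, -0.2331, 0.1307]
ee_rot: [-0.103, 0.995, 0.0, -0.001]
wrist_force: [-0.5, -0.2, 0.4]
width: 0.0399
grasp_force: 0.0
```

```bash
python3 - <<'E'
from workcell import robot, imaging
import cv2,numpy as np
s=imaging.snapshot("wrist");np.savez("w0.npz",**s);cv2.imwrite("pics/w0.png",s["pixels"][:,:,::-1])
E
```

```text
(no output)
```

View pics/w0.png

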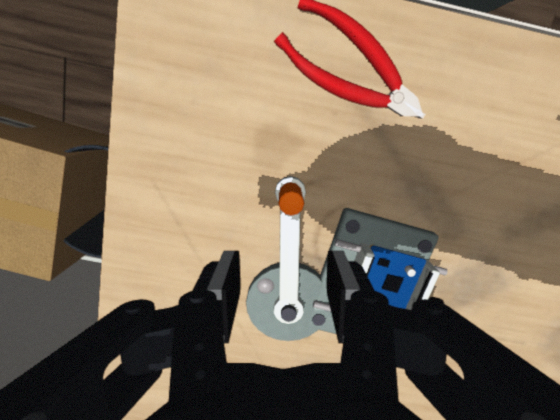

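The wrist view shows the knob top at (291,201), the hinge bolt at (288.5,312) and the plate's front corners at (345,210) and (437,235). The fingers straddle the leg's line.

```bash
python3 - <<'E'
from m import *
W=np.load("w0.npz")
k=plane(W,(291,201),.0525);h=plane(W,(288.5,312),.0225);fr=plane(W,(345,210),.012);fl=plane(W,(437,235),.012)
print(k,h,fr,fl,np.linalg.norm((k-h)[:2]))
for n,p,q in (("knob",(376.5,307.5),(291,201)),("hinge",(290+558/6,240+205/6),(288.5,312))):
    X=cv2.triangulatePoints(P(A),P(W),np.array(p).reshape(2,1),np.array(q,float).reshape(2,1)).ravel();print(n,X[:3]/X[3])
d=(k-h)[:2];e=(fl-fr)[:2]
leg=np.arctan2(d[1],d[0])%(2*np.pi);fold=np.arctan2(e[1],e[0])+np.pi/2
print("leg",leg,"fold",fold,"joint",leg-fold)
from workcell import robot, imaging
from scipy.spatial.transform import Rotation as R
o=robot.observe();M=R.from_quat(o["ee_rot"]).as_matrix()
print("tool y ang",np.arctan2(M[1,1],M[0,1]),"leg-pi/2",leg-np.pi/2,"delta tool",M.T@(np.array([k[0],k[1],.028])-o["eef_pos"]))
E
```

```text
[ 0.43287645 -0.22954904  0.0525    ] [ 0.53776421 -0.20840217  0.0225    ] [ 0.44194607 -0.18157674  0.012     ] [ 0.44736095 -0.10093628  0.012     ] 0.10699827705257435
knob [ 0.43332273 -0.2298577   0.051042  ]
hinge [ 0.53955747 -0.20860293  0.01984395]
leg 3.340539934095068 fold 3.0745449932578737 joint 0.26599494083719444
tool y ang 1.775911912573846 leg-pi/2 1.7697436073001716 delta tool [0.0092071  0.0062853  0.10318019]
```

Knob and hinge agree between the views: knob at (0.433, -0.2296), top height 0.051 m, joint about 0.27. Lower around the knob.

Converted, 0.02 m is 0.4, 0.009 m is 0.18, -0.035 rad / 1.5708 = -0.0223.

Request:
send_path(increments={"moves":[[0.04, 0.18, 0.12, 0, 0], [0.04, 0, 0, 0.4, 0], [0.04, 0, 0, 0.4, 0], [0.04, 0, 0, 0.4, 0], [0.04, 0, 0, 0.4, 0], [0.04, 0, 0, 0.4, 0], [0.034, 0, 0, 0.06, 0], [0.034, 0, 0, 0, -0.0223], [0.034, 0, 0, 0, 0]]})

```text
t: 2.25
eef_pos: [0.4335, -0.2306, 0.0294]
ee_rot: [-0.119, 0.993, -0.0, 0.0]
wrist_force: [-0.5, 0.0, -0.0]
width: 0.0336
grasp_force: 0.0
```

```bash
python3 - <<'E'
from workcell import robot, imaging
import cv2
s=imaging.snapshot("scene");cv2.imwrite("pics/s1.png",cv2.resize(s["pixels"][200:360,250:450,::-1],None,fx=3,fy=3))
E
```

```text
(no output)
```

View pics/s1.png

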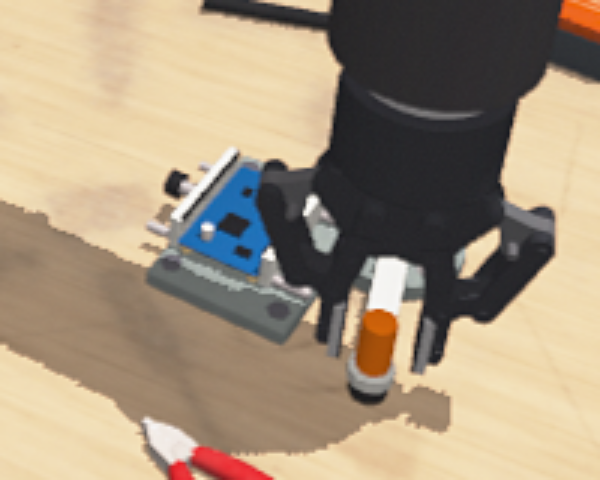

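The knob at crop (375,345) stands between the pads, clear of both, and nothing touches the board. Now I'll swing it along the arc.

Converted, -0.0074 m is -0.148, -0.07 rad / 1.5708 = -0.0446.

Request:
send_path(increments={"moves":[[0.034, 0, -0.148, 0, -0.0446], [0.034, 0, -0.148, 0, -0.0446], [0.034, 0, -0.148, 0, -0.0446], [0.034, 0, -0.148, 0, -0.0446], [0.034, 0, -0.148, 0, -0.0446], [0.034, 0, -0.148, 0, -0.0446], [0.034, 0, -0.148, 0, -0.0446], [0.034, 0, -0.148, 0, -0.0446], [0.034, 0, -0.148, 0, -0.0446], [0.034, 0, -0.148, 0, -0.0446]]})

```text
t: 3.3
eef_pos: [0.4718, -0.2921, 0.0292]
ee_rot: [-0.453, 0.891, -0.0, 0.0]
wrist_force: [-0.7, 0.7, 0.1]
width: 0.034
grasp_force: 0.2
```

```bash
python3 - <<'E'
from workcell import robot, imaging
import numpy as np
p=robot.observe()["eef_pos"][:2]-np.array([.5378,-.2084]);print(np.hypot(*p),np.arctan2(p[1],p[0])%6.2832-3.0745)
E
```

```text
0.10657563760485336 0.9699289968506641
```

Converted, -0.0074 m is -0.148, -0.004 m is -0.08, -0.07 rad / 1.5708 = -0.0446.

Request:
send_path(increments={"moves":[[0.034, 0, -0.148, 0, -0.0446], [0.034, 0, -0.148, 0, -0.0446], [0.034, 0, -0.148, 0, -0.0446], [0.034, 0, -0.148, 0, -0.0446], [0.034, 0, -0.148, 0, -0.0446], [0.034, 0, -0.148, 0, -0.0446], [0.034, 0, -0.148, 0, -0.0446], [0.034, 0, -0.148, 0, -0.0446], [0.034, 0, -0.08, 0, 0], [0.034, 0, 0, 0, 0]]})

```text
t: 4.3
eef_pos: [0.53, -0.314, 0.0287]
ee_rot: [-0.68, 0.733, -0.0, 0.0]
wrist_force: [-0.4, -0.2, -0.5]
width: 0.034
grasp_force: 0.0
```

```bash
python3 - <<'E'
from workcell import robot, imaging
import numpy as np,cv2
p=robot.observe()["eef_pos"][:2]-np.array([.5378,-.2084]);print(np.hypot(*p),np.arctan2(p[1],p[0])%6.2832-3.0745)
s=imaging.snapshot("scene");cv2.imwrite("pics/s2.png",cv2.resize(s["pixels"][200:360,270:470,::-1],None,fx=3,fy=3))
E
```

```text
0.10587882945632467 1.5638339801767267
```

View pics/s2.png

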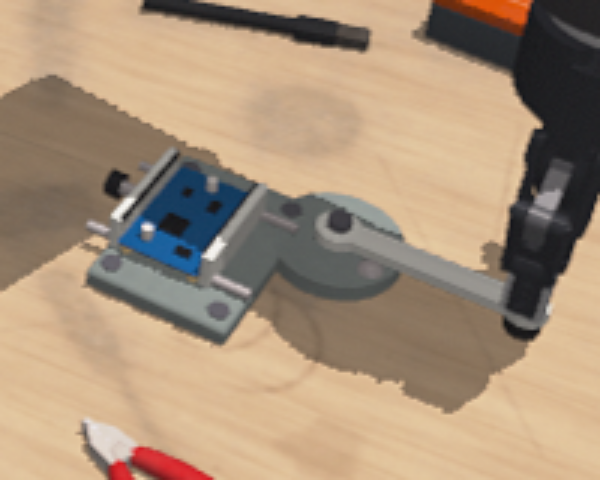

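The leg stands square out, with the hinge at crop (340,222) and the knob between the fingers at (525,300). There is no contact force, so it has snapped home. Next I'll lift off and verify.

Converted, -0.04 m is -0.8, -0.03 m is -0.6.

Request:
send_path(increments={"moves":[[0.034, 0, 0, -0.2, 0], [0.034, 0, 0, -0.4, 0], [0.034, 0, 0, -0.6, 0], [0.034, 0, 0, -0.8, 0], [0.034, 0, 0, -0.8, 0], [0.034, 0, 0, 0, 0], [0.034, 0, 0, 0, 0], [0.034, 0, 0, 0, 0]]})

```text
t: 5.15
eef_pos: [0.5291, -0.3135, 0.1676]
ee_rot: [-0.681, 0.732, 0.001, -0.0]
wrist_force: [-0.4, -1.2, -0.3]
width: 0.0338
grasp_force: 0.0
```

```bash
python3 - <<'E'
from workcell import robot, imaging
import cv2
s=imaging.snapshot("scene");cv2.imwrite("pics/s3.png",s["pixels"][:,:,::-1])
s=imaging.snapshot("wrist");import numpy as np;np.savez("w1.npz",**s);cv2.imwrite("pics/w1.png",s["pixels"][:,:,::-1])
E
```

```text
(no output)
```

View pics/s3.png

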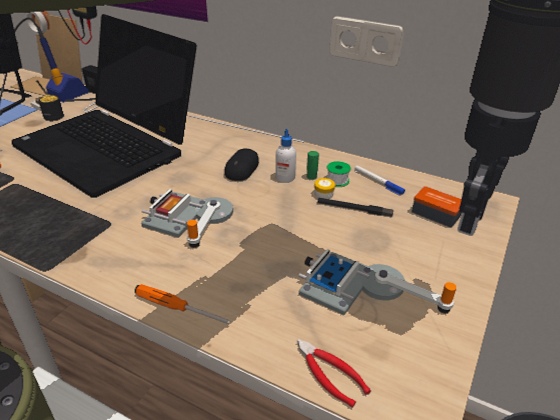

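View pics/w1.png

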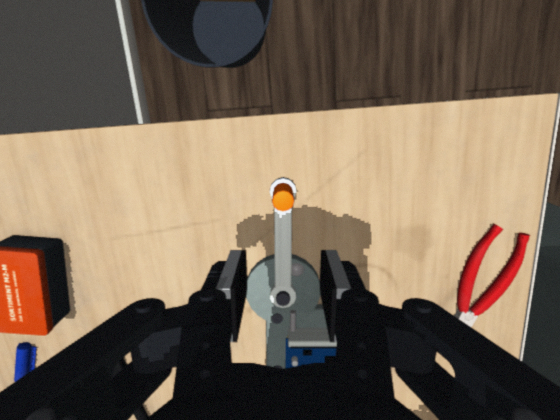

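The leg is out, with the knob at (449,296) in the scene view and (283,200) in the wrist view. The hinge is at (283,297) in the wrist view. The cartridge holder is unchanged, its knob still at (193,231). I'll check the angle and, if it holds, hand in.

```bash
python3 - <<'E'
from m import *
W=np.load("w1.npz");k=plane(W,(283,200),.0525);h=plane(W,(283,297),.0225);d=k-h
j=np.arctan2(d[1],d[0])%6.28319-3.0745;print(k,h,np.hypot(*d[:2]),j)
from workcell import robot, imaging
if j>1.48: print(robot.hand_in())
E
```

```text
[ 0.52942654 -0.31401216  0.0525    ] [ 0.53704164 -0.20857442  0.0225    ] 0.10571238198139025 1.5657952129349115
the job is handed in; nothing more can be done
None
```

The circuit board holder's leg is swung out into its detent (measured at about 1.57 rad) and let go, the cartridge holder's leg was left as it was, and the job is handed in, with no verdict returned.

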